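# Stop the key stand rocking in the hallway

### The job

On the shelf by the front door, the square wooden key stand rocks because two of its opposite feet are up on the flat metal joint strip. Turn it on the spot until it sits square to the strip, with two feet on either side of it and all four flat on the shelf, so that it no longer rocks; lift it no more than a finger's width or two while you turn it, and leave the round key stand where it is.

Things in the scene. Friction and masses are not known exactly. Their poses are not given: they have to be found in the camera images.
- stand: square key stand, light wood, 0.3 kg, loose: plate 104 x 104 mm, 20 to 30 mm above the feet's bottoms, on four round-ended feet 14 mm across at x, y = +-42 mm; post and crossbar in the middle. Origin: mid of the feet, level with their bottoms; z up the post. Starts over the strip's middle line, sides about 45 degrees (+-7) to it, leaning 5 degrees on two opposite feet; any quarter turn sits alike
- stand_grip (a point): middle of the stand's crossbar, the place to grip, 85 mm above the stand's origin, same axes. The bar runs along x, 110 mm long, 14 mm thick (y), 18 mm high, on a post 30 (x) by 14 mm (y). Steel pegs 6 mm thick stick out 16 mm to either side at x = +44 and -44 mm
- strip: the flat aluminium joint strip, fixed on the shelf top, 500 mm long (x), 24 mm wide (y), 5 mm high, roughly pointing away from the robot; origin: centre of its underside, on the shelf surface (z = 0)
- round_stand: the other key stand, of the same wood, to be left alone: a round plate 104 mm across on three feet with a round post and a ball on top, 113 mm high, standing steady on the shelf to one side of the strip; origin: centre, level with its feet's bottoms
Not all that is in view belongs to the job. Leave any black, blue or green look-alike of the stand alone.

How it is judged:
By the outcome, as a careful person would: the job done as asked, in the order asked, and still so for the second after the job is handed in, with the robot touching nothing.
It also fails if it takes over 29 s, if anything falls off the work surface, if the arm or the gripper's body presses on something with over 40 N, if the wrist force passes 120 N, or if a joint passes its speed limit or range.

### The arm

A 6-joint arm with a two-finger parallel gripper is mounted at the origin on the work surface. World frame = base frame: x ahead of the robot, y to its left, z up, the work surface at z = 0. Lengths are in m, angles in rad, forces in N, time in s.
With the tool pointing down it reaches from about 0.275 to 0.75 m from the base axis. Payload 10.2 kg.
Tool frame: the origin (TCP) lies on the mounting face of the last link; the fingertips stand bot.nose_length ahead of it and the grasp point (between the pads) lies 155 mm ahead of it (bot.nose_length is the distance from the TCP to the fingertips, in m); x points along the fingers, y is the direction in which the jaws open and shut, and the axes are right-handed (so a half turn about x gives the same grasp; the last joint's range is limited). The gripper opens to 85 mm and grips with 20 to 120 N. Pads are 22 mm wide; open, the fingers measure 114 mm over their backs; the gripper's body (76 mm by 85 mm) begins 54 mm behind the grasp point. The pads swing forward as they close: fully open they stand 13 mm farther back than shut.
Start: joints at [-1.49, 0.313, 1.498, -0, 1.331, -0.223], TCP at [0.157, -0.501, 0.405] pointing down, gripper open.
Joint ranges: [-2.94, 2.94], [-0.97, 2.17], [0.19, 2.56], [-1.23, 4.37], [0.02, 3.11], [-2.88, 2.88]. Speed limits (rad/s): [2.39, 2.39, 3.01, 3.14, 3.14, 3.14].

### API

Orientations are given as a 3x3 rotation matrix whose columns are the frame's x, y, z axes.
In Python, from cell import bot, vision gives the robot as it stands. The module is installed in compiled form; this text tells all that it offers.
- The arm moves only by the tool carry_out, never from a script. Its argument "steps" is a list of rows, each an object of numbers: "fingers": the opening, from 0 (shut) to 1 (fully open); "dx", "dy", "dz": the shift along the tool's x, y, z in mm; "yaw": the turn about the tool's x in degrees. In form: [{"fingers": .., "dx": .., "dy": .., "dz": .., "yaw": ..}, ...]. A call has 1 to 8 rows; each row shifts and turns the commanded pose from where the row before left it, along the tool's axes as they then stand; what a row does not reach is not made up. A row lasts 1/12 s, in which the tool goes at most 41.7 mm and 7.16 degrees, less where a joint would pass 70% of its speed; a pose out of reach is approached as far as the arm can. A call with a gripper value outside its range is refused whole. The fingers move at their own pace and stop on an object; "newtons" is the grip in N (left out, the last holds). Time passes only in rows, so rows that do not move let the fingers close. It gives the time, the measured TCP pose, the force and the opening at its end, in the units of the state.
- bot.get_obs(): the state, without advancing time (a new reading comes with each control period).
- vision.get_image(name): name is "side" or "top" or "wrist"; returns the picture (384x512x3 uint8, red, green, blue); there is no depth.
- vision.calibration(name): a dict with "fx", "fy", "cx", "cy" (pixels), "rvec" (rotation vector, rad) and "tvec" (3), from world to camera coordinates, as OpenCV has them. Camera axes: x right, y down, z forward; pixel columns grow to the right and rows downward; lengths in m; the calibration is good to about 2 mm. The wrist camera is an equidistant fisheye: a pixel r from the principal point sees the ray r / f radians off the axis. A picture is of the moment at which its call begins: read the wrist's pose just before it. calibration takes no time and is no camera call; for the wrist camera it gives the pose at the moment of the call.
- bot.close_job(): hands the job in, once; it reports no verdict.
Trained networks look in the newest picture that a camera, given by its name, has taken for a name from the list of things; names that differ only in an ending like _2 or _b are one class to them, and where a whole thing is asked for, a point or a joint stands for the part that bears it (a point fixed in the world has none). Each returns a list of dicts, best first, with "score" (0 to 1); they miss things now and then, are a little off and sometimes report something else, mostly with a low value. They report only what shows in the picture. A call takes as long as a camera call. They do not tell look-alikes from the thing itself.
- vision.search_frame(camera, label): "rect" ([left, top, right, bottom] in pixels, round what is visible of it).
- vision.tip_of(camera, label): "location" ([column, row] in pixels: a listed point, or the origin of a listed thing).
The state is a dict: "time": time; "joints": joint angles; "qvel": joint speeds; "effort": joint torques, N m; "tool_pos": TCP position; "tool_rot": TCP orientation; "force": force on the tool from outside, world axes, zero at the start; "torque": the same for the moment, N m; "gripper_width": finger opening in m.
Only numpy, scipy, OpenCV 4.12 (cv2) and the standard library are available. Lean on these libraries where they do the work, as an engineer would, in place of code of your own. Each camera call takes 0.05 s, during which the arm holds its last target. There are 200 camera calls.

## Working session

There is one attempt and no reset: what is moved stays moved. The work goes in short steps, Python scripts to look and compute and a tool call to move; the robot and the scene stay as the last step left them, time stands still between calls to the robot, and variables do not carry over. Pictures are saved under pics/ and viewed, about 8 in all and at most 12, crops included, and the job is handed in when it is done.

Besides the shell and the picture viewer there is one more tool, called as name(argument=value, ...) on one line, values as JSON. carry_out: Moves the arm, as the interface text tells. Its arguments: {"type":"object","properties":{"steps":{"type":"array"},"newtons":{"type":"number"}},"required":["steps"]}

```bash
mkdir -p pics
cat > h.py <<'E'
import numpy as np, cv2
from cell import bot, vision
def ray(name,px,c=None):
    c=c or vision.calibration(name); R=cv2.Rodrigues(np.array(c["rvec"],float))[0]; t=np.array(c["tvec"],float).ravel()
    u=np.array([(px[0]-c["cx"])/c["fx"],(px[1]-c["cy"])/c["fy"]])
    if name=="wrist":
        th=np.linalg.norm(u); d=np.r_[u/th*np.sin(th),np.cos(th)] if th>1e-9 else np.array([0,0,1.])
    else: d=np.r_[u,1]
    d=R.T@d; return -R.T@t, d/np.linalg.norm(d)
def at_z(name,px,z,c=None):
    o,d=ray(name,px,c); return o+d*(z-o[2])/d[2]
def tri(*rs):
    A=np.zeros((3,3));b=np.zeros(3)
    for o,d in rs: P=np.eye(3)-np.outer(d,d);A+=P;b+=P@o
    p=np.linalg.solve(A,b); return p,[float(np.linalg.norm(np.cross(d,p-o))) for o,d in rs]
def proj(name,p,c=None):
    c=c or vision.calibration(name); R=cv2.Rodrigues(np.array(c["rvec"],float))[0]
    q=R@np.array(p,float)+np.array(c["tvec"],float).ravel()
    if name=="wrist":
        r=np.linalg.norm(q[:2]);th=np.arctan2(r,q[2]);u=q[:2]/max(r,1e-9)*th
    else: u=q[:2]/q[2]
    return np.array([u[0]*c["fx"]+c["cx"],u[1]*c["fy"]+c["cy"]])
def save(name,f,box=None,s=1):
    im=vision.get_image(name); o=im
    if box: o=im[box[1]:box[3],box[0]:box[2]]
    cv2.imwrite("pics/"+f,cv2.cvtColor(cv2.resize(o,None,fx=s,fy=s,interpolation=cv2.INTER_CUBIC),cv2.COLOR_RGB2BGR)); return im
E
python3 - <<'E'
from h import *
print(bot.nose_length,{k:np.round(v,3).tolist() for k,v in bot.get_obs().items()})
a=save("top","top0.png");b=save("side","side0.png")
cv2.imwrite("pics/both.png",cv2.cvtColor(np.vstack([cv2.resize(a,(400,300)),cv2.resize(b,(400,300))]),cv2.COLOR_RGB2BGR))
for n in("top","side"):
    for l in("stand","stand_grip","strip","round_stand"):
        print(n,l,[(np.round(d["location"]).tolist(),round(d["score"],2)) for d in vision.tip_of(n,l)],[(np.round(d["rect"]).tolist(),round(d["score"],2)) for d in vision.search_frame(n,l)])
    c=vision.calibration(n);print({k:np.round(v,3).tolist() for k,v in c.items()})
E
```

```text
0.1734 {'time': 0.0, 'joints': [-1.49, 0.313, 1.498, -0.0, 1.331, -0.223], 'qvel': [-0.002, 0.0, 0.001, -0.0, 0.002, 0.0], 'effort': [0.001, -41.227, -25.974, -0.0, 0.004, -0.0], 'tool_pos': [0.157, -0.501, 0.404], 'tool_rot': [[-0.0, 0.299, -0.954], [0.001, -0.954, -0.299], [-1.0, -0.001, -0.0]], 'force': [0.148, -0.636, 0.111], 'torque': [0.026, -0.057, 0.005], 'gripper_width': 0.086}
top stand [([155.0, 193.0], 0.85), ([264.0, 167.0], 0.72), ([178.0, 249.0], 0.64), ([357.0, 138.0], 0.61)] [([343.0, 121.0, 382.0, 155.0], 0.87), ([245.0, 144.0, 283.0, 184.0], 0.85), ([161.0, 232.0, 196.0, 267.0], 0.6), ([132.0, 171.0, 168.0, 210.0], 0.59)]
top stand_grip [([145.0, 188.0], 0.92), ([169.0, 251.0], 0.79), ([265.0, 159.0], 0.67), ([364.0, 129.0], 0.67)] [([242.0, 146.0, 284.0, 183.0], 0.79), ([136.0, 171.0, 169.0, 209.0], 0.76), ([340.0, 118.0, 384.0, 152.0], 0.68), ([156.0, 231.0, 194.0, 268.0], 0.58)]
top strip [([259.0, 181.0], 0.67)] [([229.0, 112.0, 290.0, 249.0], 0.96)]
top round_stand [([189.0, 144.0], 0.92)] [([173.0, 127.0, 202.0, 160.0], 0.89)]
{'fx': 391.229, 'fy': 391.229, '
[... 167 characters left out ...]
254.0, 207.0], 0.9), ([164.0, 290.0, 225.0, 344.0], 0.87), ([237.0, 96.0, 272.0, 135.0], 0.85), ([258.0, 277.0, 322.0, 345.0], 0.79)]
side stand_grip [([232.0, 172.0], 0.97), ([193.0, 299.0], 0.79), ([252.0, 109.0], 0.67), ([299.0, 300.0], 0.56), ([249.0, 204.0], 0.32)] [([212.0, 165.0, 255.0, 204.0], 0.98), ([259.0, 278.0, 325.0, 345.0], 0.78), ([236.0, 96.0, 271.0, 134.0], 0.76), ([166.0, 287.0, 226.0, 347.0], 0.59)]
side strip [([245.0, 201.0], 0.89)] [([195.0, 159.0, 317.0, 256.0], 0.95)]
side round_stand [([163.0, 249.0], 0.93)] [([142.0, 220.0, 185.0, 264.0], 0.91)]
{'fx': 349.314, 'fy': 349.314, 'cx': 253.111, 'cy': 186.758, 'rvec': [0.62, -2.693, 1.111], 'tvec': [0.493, 0.22, 0.835]}
```

View pics/top0.png

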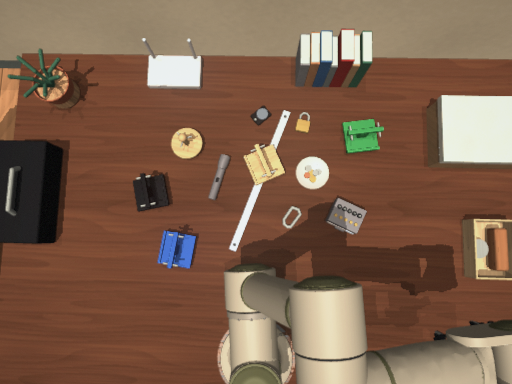

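View pics/side0.png

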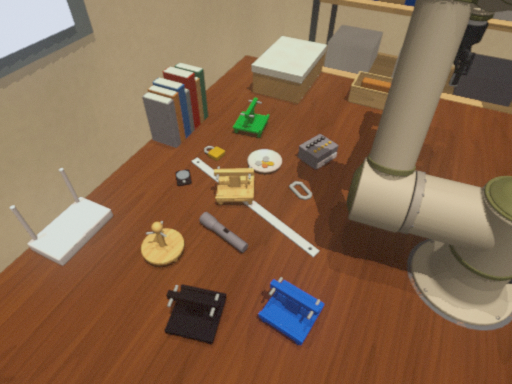

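The top picture shows the wooden stand at about (264,165) on the strip, which runs from (286,113) to (234,248). The round stand is at (187,143). The side view shows the wooden stand at (235,185). The black, blue and green stands are decoys.

Run:
```python
from h import *
print("grip",tri(ray("top",[265,159]),ray("side",[232,172])))
print("base",at_z("top",[264,167],0.0),at_z("side",[235,195],0.0))
print("round",at_z("top",[189,144],0.0),at_z("side",[163,249],0))
a,b=at_z("top",[286,113],.005),at_z("top",[234,248],.005);print("strip",a,b,np.degrees(np.arctan2(*(a-b)[[1,0]])),np.linalg.norm(a-b))
im=vision.get_image("top")
w=im[:, :, :].astype(int); m=((w.min(2)>200)&(w.max(2)-w.min(2)<25)).astype(np.uint8); m[:105]=0;m[255:]=0;m[:,:228]=0;m[:,292:]=0
ys,xs=np.nonzero(m);P=np.array([at_z("top",[x,y],.005)[:2] for x,y in zip(xs,ys)])
l=cv2.fitLine(P.astype(np.float32),cv2.DIST_HUBER,0,.001,.001).ravel();print(l,np.degrees(np.arctan2(l[1],l[0])),len(xs))
save("top","crop0.png",(225,125,305,205),7)
c=vision.calibration("wrist");o=bot.get_obs();R=cv2.Rodrigues(np.array(c["rvec"]))[0]
print("cam in tool",np.array(o["tool_rot"]).T@(-R.T@np.array(c["tvec"]).ravel()-o["tool_pos"]),"axes in tool",(np.array(o["tool_rot"]).T@R.T).round(2).tolist(),c["fx"])
```

```text
grip (array([ 0.62062857, -0.01512963,  0.08032312]), [0.0005475879189725776, 0.0005475879189724071])
base [ 0.60923739 -0.01344682  0.        ] [ 0.61003213 -0.00677732  0.        ]
round [0.68266536 0.24133356 0.        ] [0.68601889 0.24092427 0.        ]
strip [ 0.79479769 -0.08363932  0.005     ] [0.33947158 0.07821388 0.005     ] -19.568598453421135 0.4832373412356306
[ 0.93936116 -0.3429295   0.5403933   0.00897192] -20.055454 693
cam in tool [ 0.02922072  0.00078615 -0.06849954] axes in tool [[0.0, -0.27, 0.96], [1.0, -0.0, -0.0], [0.0, 0.96, 0.27]] 297.3186396354542
```

View pics/crop0.png

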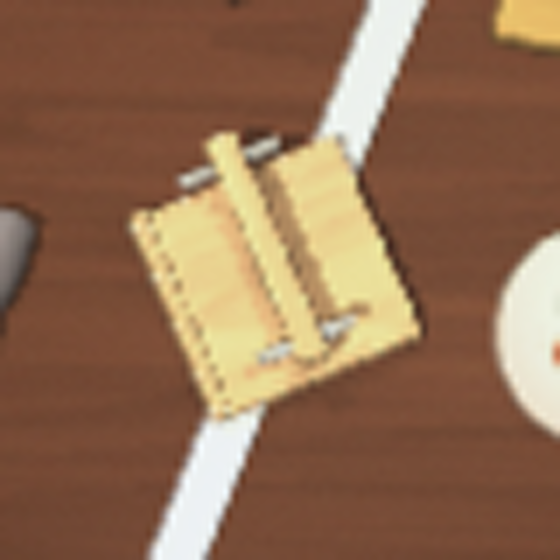

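The crop shows the bar running from (222,135) to (312,360), about 42° off the strip, which lies at −20° in the world. I'll move above the stand at the present height and measure again with the wrist camera.

carry_out(steps=[{"fingers": 1,"dx": 0,"dy": -16,"dz": -29,"yaw": 0},{"fingers": 1,"dx": 0,"dy": -16,"dz": -29,"yaw": 0},{"fingers": 1,"dx": 0,"dy": -16,"dz": -29,"yaw": 0},{"fingers": 1,"dx": 0,"dy": -16,"dz": -29,"yaw": 0},{"fingers": 1,"dx": 0,"dy": -16,"dz": -29,"yaw": 0},{"fingers": 1,"dx": 0,"dy": -16,"dz": -29,"yaw": 0},{"fingers": 1,"dx": 0,"dy": -16,"dz": -29,"yaw": 0},{"fingers": 1,"dx": 0,"dy": -16,"dz": -29,"yaw": 0}], newtons=40)

```text
time: 1.67
tool_pos: [0.341, -0.308, 0.4049]
tool_rot: [[0.0, 0.299, -0.954], [-0.0, -0.954, -0.299], [-1.0, 0.0, -0.0]]
force: [-0.2, 0.5, -0.5]
gripper_width: 0.0856
```

carry_out(steps=[{"fingers": 1,"dx": 0,"dy": -16,"dz": -29,"yaw": 0},{"fingers": 1,"dx": 0,"dy": -16,"dz": -29,"yaw": 0},{"fingers": 1,"dx": 0,"dy": -16,"dz": -29,"yaw": 0},{"fingers": 1,"dx": 0,"dy": -16,"dz": -29,"yaw": 0},{"fingers": 1,"dx": 0,"dy": -16,"dz": -29,"yaw": 0},{"fingers": 1,"dx": 0,"dy": -16,"dz": -29,"yaw": 0},{"fingers": 1,"dx": 0,"dy": -16,"dz": -29,"yaw": 0},{"fingers": 1,"dx": 0,"dy": -16,"dz": -29,"yaw": 0}])

```text
time: 2.33
tool_pos: [0.5241, -0.1164, 0.4048]
tool_rot: [[0.0, 0.299, -0.954], [-0.0, -0.954, -0.299], [-1.0, 0.0, -0.0]]
force: [-0.1, -1.2, 0.2]
gripper_width: 0.0857
```

carry_out(steps=[{"fingers": 1,"dx": 0,"dy": -16,"dz": -29,"yaw": 0},{"fingers": 1,"dx": 0,"dy": -16,"dz": -29,"yaw": 0},{"fingers": 1,"dx": 0,"dy": -17,"dz": -30,"yaw": 0},{"fingers": 1,"dx": 0,"dy": 0,"dz": 0,"yaw": 0},{"fingers": 1,"dx": 0,"dy": 0,"dz": 0,"yaw": 0}])

```text
time: 2.75
tool_pos: [0.593, -0.0437, 0.4041]
tool_rot: [[-0.001, 0.301, -0.954], [0.0, -0.954, -0.301], [-1.0, -0.0, 0.001]]
force: [-0.7, -0.2, 0.2]
gripper_width: 0.0854
```

Run:
```python
from h import *
o=bot.get_obs();print({k:np.round(o[k],3).tolist() for k in("time","joints","tool_pos","tool_rot")})
c=vision.calibration("wrist");save("wrist","w1.png",None,1.5)
import json;json.dump({k:np.array(v).tolist() for k,v in c.items()},open("c1.json","w"))
for l in("stand","stand_grip","strip"):print(l,[(np.round(d["location"]).tolist(),round(d["score"],2)) for d in vision.tip_of("wrist",l)])
```

```text
{'time': 2.75, 'joints': [-0.27, 0.469, 1.275, -0.0, 1.399, 0.994], 'tool_pos': [0.593, -0.044, 0.404], 'tool_rot': [[-0.001, 0.301, -0.954], [0.0, -0.954, -0.301], [-1.0, -0.0, 0.001]]}
stand [([238.0, 147.0], 0.96), ([12.0, 146.0], 0.94), ([47.0, 263.0], 0.91), ([463.0, 150.0], 0.68)]
stand_grip [([18.0, 284.0], 0.84), ([228.0, 154.0], 0.81), ([496.0, 162.0], 0.64)]
strip []
```

View pics/w1.png

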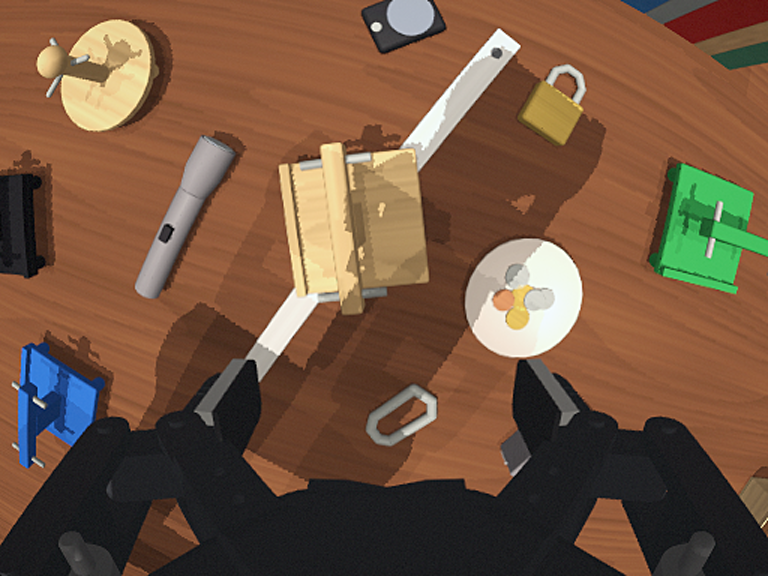

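The wrist picture shows the bar's top from (332,144) to (351,313), the strip passing underneath from (497,40) to (260,360), and the plate's corners at (282,165), (415,150), (428,283) and (298,297).

Run:
```python
from h import *
import json;c=json.load(open("c1.json"))
W=lambda x,y,z:at_z("wrist",[x/1.5,y/1.5],z,c)
print("tri",tri(ray("top",[265,159]),ray("side",[232,172]),ray("wrist",[228,154],c)))
print("tri tw",tri(ray("top",[264,159.5]),ray("wrist",[228,154],c)))
for z in(.09,.097):
  a,b=W(332,144,z),W(351,313,z);print("bar",z,a,b,(a+b)/2,np.linalg.norm(a-b),np.degrees(np.arctan2(*(a-b)[[1,0]])))
P=np.array([W(x,y,.033) for x,y in((284,165),(415,150),(428,283),(300,297))]);print("plate",P.round(4).tolist(),P.mean(0))
for i in range(4): d=P[i]-P[(i+1)%4];print(np.linalg.norm(d),np.degrees(np.arctan2(d[1],d[0])))
for A,B in(((495,30),(403,147)),((520,44),(418,172)),((298,290),(246,357)),((318,305),(262,382))):
  a,b=W(*A,.005),W(*B,.005);print("edge",a.round(4),b.round(4),np.degrees(np.arctan2(*(a-b)[[1,0]])))
im=cv2.cvtColor(cv2.imread("pics/w1.png"),cv2.COLOR_BGR2RGB).astype(int)
m=(im.min(2)>165)&(im.max(2)-im.min(2)<40)
ok=np.zeros_like(m);ok[35:150,400:520]=1;ok[300:355,240:310]=1;ys,xs=np.nonzero(m&ok)
Q=np.array([W(x,y,.005)[:2] for x,y in zip(xs,ys)]);l=cv2.fitLine(Q.astype(np.float32),cv2.DIST_HUBER,0,.001,.001).ravel();print("line",l,np.degrees(np.arctan2(l[1],l[0])),len(xs))
```

```text
tri (array([ 0.6159769 , -0.01077233,  0.08851184]), [0.005055453913507152, 0.0029358206818587, 0.004487259091056175])
tri tw (array([ 0.6141368 , -0.01064231,  0.10283037]), [0.001400256668222279, 0.001400256668222271])
bar 0.09 [0.66412051 0.01377689 0.09      ] [ 0.56070359 -0.02986153  0.09      ] [ 0.61241205 -0.00804232  0.09      ] 0.11224691558390006 22.878087719587562
bar 0.097 [0.66398422 0.01285277 0.097     ] [ 0.56310887 -0.02971319  0.097     ] [ 0.61354655 -0.00843021  0.097     ] 0.10948834018688126 22.878087719587565
plate [[0.6396, 0.0526, 0.033], [0.6794, -0.0401, 0.033], [0.5836, -0.0823, 0.033], [0.5415, 0.0123, 0.033]] [ 0.61104067 -0.01437548  0.033     ]
0.10087088548398969 113.19110064336563
0.10464580131265179 23.808348749201034
0.10360726449149817 -66.01975972954223
0.10607873089536501 -157.6727127393578
edge [ 0.8043 -0.0736  0.005 ] [ 0.6804 -0.0313  0.005 ] -18.834642209748754
edge [ 0.8006 -0.0976  0.005 ] [ 0.6644 -0.0494  0.005 ] -19.494761244630656
edge [0.5376 0.0186 0.005 ] [0.4589 0.051  0.005 ] -22.41798274228607
edge [ 0.5297 -0.0019  0.005 ] [0.4382 0.0308 0.005 ] -19.65734906580433
line [ 0.9394737  -0.34262115  0.67267406 -0.0390276 ] -20.03665 5573
```

carry_out(steps=[{"fingers": 1,"dx": 0,"dy": -9,"dz": -10,"yaw": 0},{"fingers": 1,"dx": 0,"dy": -9,"dz": -10,"yaw": 0},{"fingers": 1,"dx": 0,"dy": -9.5,"dz": -10.3,"yaw": -5.4},{"fingers": 1,"dx": 25,"dy": 0,"dz": 0,"yaw": 0},{"fingers": 1,"dx": 25,"dy": 0,"dz": 0,"yaw": 0},{"fingers": 1,"dx": 20,"dy": 0,"dz": 0,"yaw": 0},{"fingers": 1,"dx": 0,"dy": 0,"dz": 0,"yaw": 0},{"fingers": 1,"dx": 0,"dy": 0,"dz": 0,"yaw": 0}])

```text
time: 3.62
tool_pos: [0.6135, -0.009, 0.3346]
tool_rot: [[-0.001, 0.388, -0.922], [0.0, -0.922, -0.388], [-1.0, -0.001, 0.001]]
force: [-0.1, 0.2, 0.9]
gripper_width: 0.0852
```

Run:
```python
from h import *
o=bot.get_obs();print({k:np.round(o[k],4).tolist() for k in("time","joints","tool_pos","tool_rot")})
c=vision.calibration("wrist");save("wrist","w2.png",None,1.5)
import json;json.dump({k:np.array(v).tolist() for k,v in c.items()},open("c2.json","w"))
for l in("stand_grip",):print(l,[(np.round(d["location"]).tolist(),round(d["score"],2)) for d in vision.tip_of("wrist",l)])
```

```text
{'time': 3.6167, 'joints': [-0.2053, 0.5642, 1.3091, 0.0002, 1.2694, 0.9671], 'tool_pos': [0.6135, -0.009, 0.3346], 'tool_rot': [[-0.0011, 0.3878, -0.9217], [0.0004, -0.9217, -0.3878], [-1.0, -0.0008, 0.0009]]}
stand_grip [([256.0, 204.0], 0.65)]
```

View pics/w2.png

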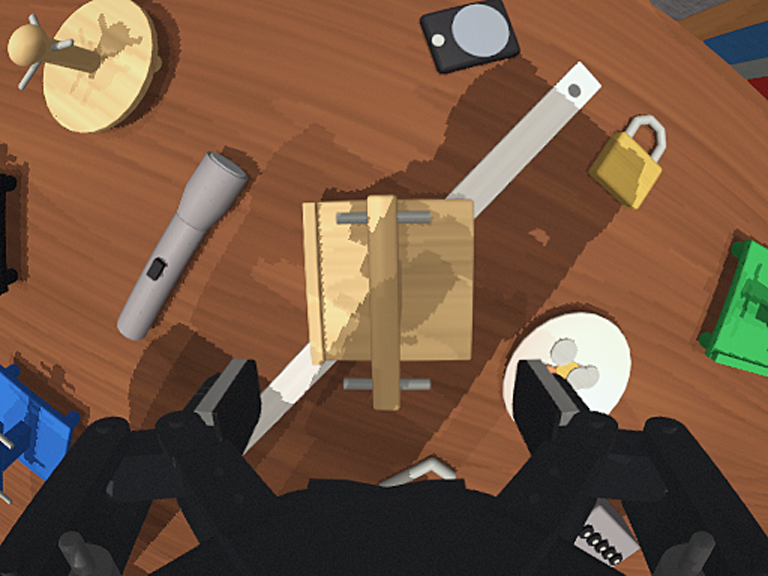

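The bar's top runs from (381,195) to (387,410), midway between the fingers and parallel to the pads.

Run:
```python
from h import *
import json;c1=json.load(open("c1.json"));c2=json.load(open("c2.json"))
s=lambda x,y:[x/1.5,y/1.5]
for A,B in(((332,144),(381,195)),((351,313),(387,411))):
  p,e=tri(ray("wrist",s(*A),c1),ray("wrist",s(*B),c2));print(p.round(4),np.round(e,4))
for z in(.092,.1):
  a,b=[at_z("wrist",s(*q),z,c2) for q in((381,195),(387,411))];print(z,((a+b)/2).round(4),np.linalg.norm(a-b).round(4),np.degrees(np.arctan2(*(a-b)[[1,0]])))
```

```text
[0.6642 0.0143 0.0859] [0. 0.]
[ 0.5667 -0.0296  0.107 ] [0.0002 0.0002]
0.092 [ 0.6115 -0.0094  0.092 ] 0.1162 24.249156442744013
0.1 [ 0.614  -0.0085  0.1   ] 0.1118 24.24915644274401
```

carry_out(steps=[{"fingers": 1,"dx": 30,"dy": 0,"dz": 0,"yaw": 0},{"fingers": 1,"dx": 30,"dy": 0,"dz": 0,"yaw": 0},{"fingers": 1,"dx": 20,"dy": 0,"dz": 0,"yaw": 0},{"fingers": 1,"dx": 10,"dy": 0,"dz": 0,"yaw": 0},{"fingers": 1,"dx": 0,"dy": 0,"dz": 0,"yaw": 0},{"fingers": 0.3,"dx": 0,"dy": 0,"dz": 0,"yaw": 0},{"fingers": 0.3,"dx": 0,"dy": 0,"dz": 0,"yaw": 0},{"fingers": 0.3,"dx": 0,"dy": 0,"dz": 0,"yaw": 0}], newtons=30)

```text
time: 4.38
tool_pos: [0.6136, -0.0096, 0.2465]
tool_rot: [[0.003, 0.388, -0.922], [-0.001, -0.922, -0.388], [-1.0, 0.002, -0.003]]
force: [-0.2, 1.0, 1.1]
gripper_width: 0.0519
```

carry_out(steps=[{"fingers": 0,"dx": 0,"dy": 0,"dz": 0,"yaw": 0},{"fingers": 0,"dx": 0,"dy": 0,"dz": 0,"yaw": 0},{"fingers": 0,"dx": 0,"dy": 0,"dz": 0,"yaw": 0},{"fingers": 0,"dx": 0,"dy": 0,"dz": 0,"yaw": 0},{"fingers": 0,"dx": 0,"dy": 0,"dz": 0,"yaw": 0},{"fingers": 0,"dx": 0,"dy": 0,"dz": 0,"yaw": 0}])

```text
time: 4.88
tool_pos: [0.6134, -0.0097, 0.2453]
tool_rot: [[0.001, 0.387, -0.922], [-0.001, -0.922, -0.387], [-1.0, 0.001, -0.001]]
force: [-1.1, -1.8, 5.6]
gripper_width: 0.0134
```

carry_out(steps=[{"fingers": 0,"dx": 0,"dy": 0,"dz": 0,"yaw": 0},{"fingers": 0,"dx": -4,"dy": 0,"dz": 0,"yaw": 0},{"fingers": 0,"dx": -5,"dy": 0,"dz": 0,"yaw": 0},{"fingers": 0,"dx": -5,"dy": 0,"dz": 0,"yaw": 0},{"fingers": 0,"dx": 0,"dy": 0,"dz": 0,"yaw": 0},{"fingers": 0,"dx": 0,"dy": 0,"dz": 0,"yaw": 0}])

```text
time: 5.38
tool_pos: [0.6131, -0.0094, 0.2587]
tool_rot: [[-0.0, 0.388, -0.922], [0.0, -0.922, -0.388], [-1.0, -0.0, 0.0]]
force: [0.0, -1.1, -3.9]
gripper_width: 0.0134
```

Run:
```python
from h import *
o=bot.get_obs();print({k:np.round(o[k],4).tolist() for k in("time","joints","tool_pos","force","torque","gripper_width")})
save("side","s3.png",(170,130,310,235),5)
```

```text
{'time': 5.3833, 'joints': [-0.2061, 0.6438, 1.388, 0.0002, 1.1101, 0.9664], 'tool_pos': [0.6131, -0.0094, 0.2587], 'force': [0.0161, -1.0798, -3.9025], 'torque': [0.0616, 0.0158, -0.0237], 'gripper_width': 0.0134}
```

View pics/s3.png

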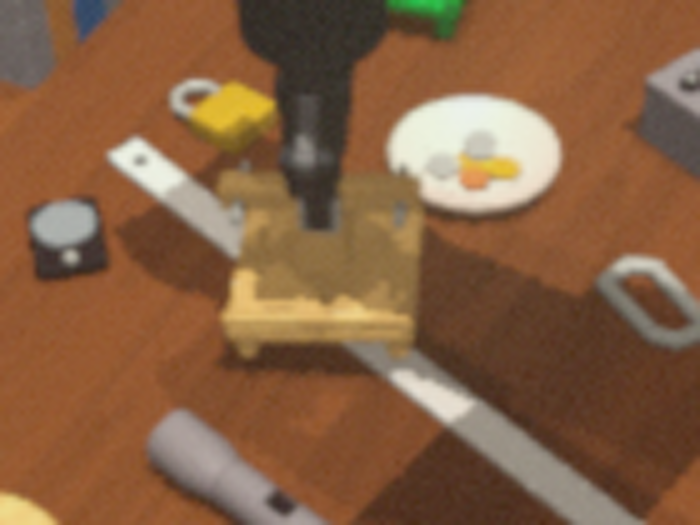

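The stand hangs free, with about 3.9 N on the wrist. Next I turn it 43° and shift it 7 mm back onto the strip's middle line.

carry_out(steps=[{"fingers": 0,"dx": 0,"dy": 0,"dz": 0,"yaw": 5},{"fingers": 0,"dx": 0,"dy": 0,"dz": 0,"yaw": 6.5},{"fingers": 0,"dx": 0,"dy": 0,"dz": 0,"yaw": 6.5},{"fingers": 0,"dx": 0,"dy": 0,"dz": 0,"yaw": 6.5},{"fingers": 0,"dx": 0,"dy": 0,"dz": 0,"yaw": 6.5},{"fingers": 0,"dx": 0,"dy": 0,"dz": 0,"yaw": 6.5},{"fingers": 0,"dx": 0,"dy": 0,"dz": 0,"yaw": 5.3},{"fingers": 0,"dx": 0,"dy": 7,"dz": 0,"yaw": 0}])

```text
time: 6.1
tool_pos: [0.6108, -0.0154, 0.2583]
tool_rot: [[-0.001, -0.344, -0.939], [0.001, -0.939, 0.344], [-1.0, -0.0, 0.001]]
force: [0.7, 0.3, -4.3]
gripper_width: 0.0139
```

carry_out(steps=[{"fingers": 0,"dx": 0,"dy": 0,"dz": 0,"yaw": 0},{"fingers": 0,"dx": 0,"dy": 0,"dz": 0,"yaw": 0},{"fingers": 0,"dx": 0,"dy": 0,"dz": 0,"yaw": 0}])

```text
time: 6.35
tool_pos: [0.6108, -0.0162, 0.2586]
tool_rot: [[-0.0, -0.34, -0.94], [0.0, -0.94, 0.34], [-1.0, -0.0, 0.0]]
force: [0.1, -0.1, -3.6]
gripper_width: 0.0133
```

Run:
```python
from h import *
o=bot.get_obs();print({k:np.round(o[k],4).tolist() for k in("time","tool_pos","tool_rot","force")})
c=vision.calibration("wrist");save("wrist","w4.png",None,1.5)
import json;json.dump({k:np.array(v).tolist() for k,v in c.items()},open("c4.json","w"))
```

```text
{'time': 6.35, 'tool_pos': [0.6108, -0.0162, 0.2586], 'tool_rot': [[-0.0002, -0.3404, -0.9403], [0.0002, -0.9403, 0.3404], [-1.0, -0.0001, 0.0003]], 'force': [0.0893, -0.0542, -3.6027]}
```

View pics/w4.png

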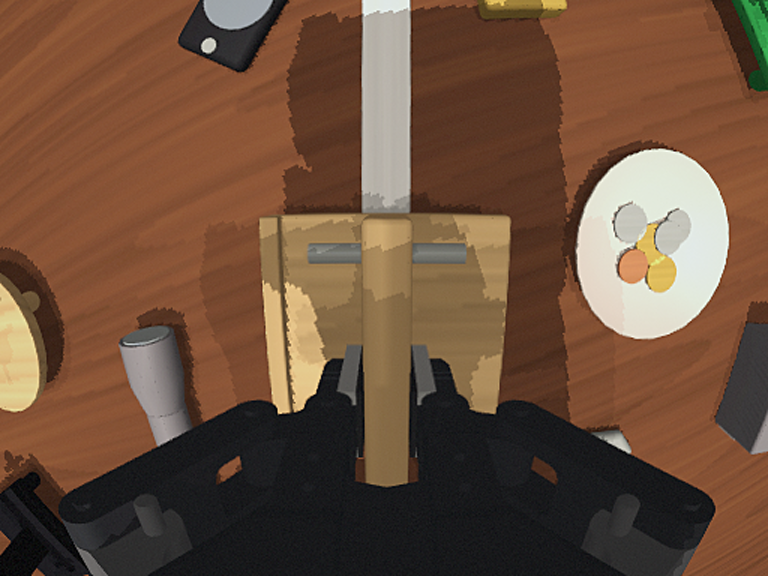

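Strip (columns 362–411) and bar (362–413) line up, and the plate is square to the strip. Now I lower it.

carry_out(steps=[{"fingers": 0,"dx": 4,"dy": 0,"dz": 0,"yaw": 0},{"fingers": 0,"dx": 4,"dy": 0,"dz": 0,"yaw": 0},{"fingers": 0,"dx": 4,"dy": 0,"dz": 0,"yaw": 0},{"fingers": 0,"dx": 2,"dy": 0,"dz": 0,"yaw": 0},{"fingers": 0,"dx": 0,"dy": 0,"dz": 0,"yaw": 0},{"fingers": 0,"dx": 0,"dy": 0,"dz": 0,"yaw": 0}])

```text
time: 6.9
tool_pos: [0.6108, -0.0161, 0.2445]
tool_rot: [[-0.0, -0.342, -0.94], [0.0, -0.94, 0.342], [-1.0, 0.0, 0.0]]
force: [-0.2, -0.5, -4.1]
gripper_width: 0.0138
```

carry_out(steps=[{"fingers": 0,"dx": 1,"dy": 0,"dz": 0,"yaw": 0},{"fingers": 0,"dx": 1,"dy": 0,"dz": 0,"yaw": 0},{"fingers": 0,"dx": 0,"dy": 0,"dz": 0,"yaw": 0},{"fingers": 0,"dx": 0,"dy": 0,"dz": 0,"yaw": 0}])

```text
time: 7.23
tool_pos: [0.6108, -0.0161, 0.2427]
tool_rot: [[0.0, -0.342, -0.94], [0.0, -0.94, 0.342], [-1.0, -0.0, -0.0]]
force: [0.6, 0.6, -3.6]
gripper_width: 0.0135
```

carry_out(steps=[{"fingers": 0,"dx": 1,"dy": 0,"dz": 0,"yaw": 0},{"fingers": 0,"dx": 1,"dy": 0,"dz": 0,"yaw": 0},{"fingers": 0,"dx": 0,"dy": 0,"dz": 0,"yaw": 0},{"fingers": 0,"dx": 0,"dy": 0,"dz": 0,"yaw": 0}])

```text
time: 7.57
tool_pos: [0.6108, -0.0162, 0.2417]
tool_rot: [[0.001, -0.342, -0.94], [-0.0, -0.94, 0.342], [-1.0, 0.0, -0.001]]
force: [-4.2, -1.0, 5.5]
gripper_width: 0.0136
```

carry_out(steps=[{"fingers": 0,"dx": 1,"dy": 0,"dz": 0,"yaw": 0},{"fingers": 0,"dx": 0,"dy": 0,"dz": 0,"yaw": 0},{"fingers": 0,"dx": 0,"dy": 0,"dz": 0,"yaw": 0}])

```text
time: 7.82
tool_pos: [0.6108, -0.0162, 0.2415]
tool_rot: [[0.001, -0.342, -0.94], [-0.001, -0.94, 0.342], [-1.0, 0.0, -0.001]]
force: [-7.7, -1.3, 11.1]
gripper_width: 0.0133
```

Run:
```python
from h import *
o=bot.get_obs();print({k:np.round(o[k],4).tolist() for k in("time","tool_pos","force","torque")})
save("side","s5.png",(170,130,310,235),5)
```

```text
{'time': 7.8167, 'tool_pos': [0.6108, -0.0162, 0.2415], 'force': [-7.6947, -1.2827, 11.0793], 'torque': [-0.0661, 1.1525, 0.0041]}
```

View pics/s5.png

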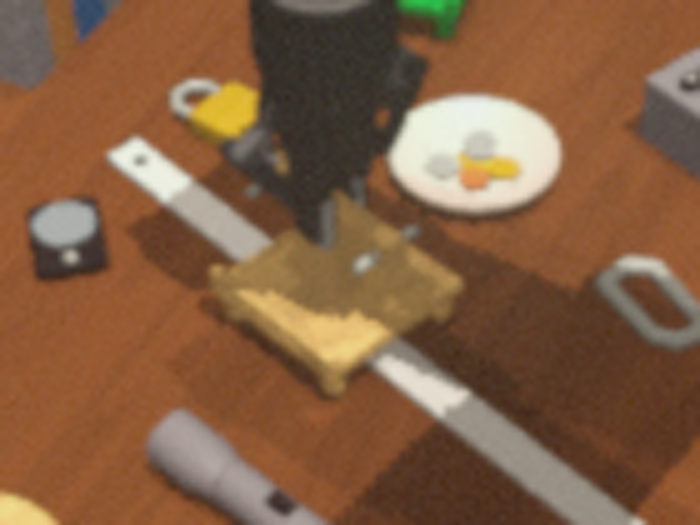

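The stand is square over the strip. It is still tilted slightly along the bar, with one pair of feet touching. I'll relax the press and open gently so that it settles.

carry_out(steps=[{"fingers": 0,"dx": -1,"dy": 0,"dz": 0,"yaw": 0},{"fingers": 0,"dx": -0.5,"dy": 0,"dz": 0,"yaw": 0},{"fingers": 0.2,"dx": 0,"dy": 0,"dz": 0,"yaw": 0},{"fingers": 0.3,"dx": 0,"dy": 0,"dz": 0,"yaw": 0},{"fingers": 0.5,"dx": 0,"dy": 0,"dz": 0,"yaw": 0},{"fingers": 0.8,"dx": 0,"dy": 0,"dz": 0,"yaw": 0},{"fingers": 1,"dx": 0,"dy": 0,"dz": 0,"yaw": 0},{"fingers": 1,"dx": 0,"dy": 0,"dz": 0,"yaw": 0}], newtons=20)

```text
time: 8.53
tool_pos: [0.6108, -0.0161, 0.2411]
tool_rot: [[0.0, -0.342, -0.94], [0.0, -0.94, 0.342], [-1.0, -0.0, -0.0]]
force: [0.1, 0.7, 0.2]
gripper_width: 0.0731
```

carry_out(steps=[{"fingers": 1,"dx": 0,"dy": 0,"dz": 0,"yaw": 0},{"fingers": 1,"dx": 0,"dy": 0,"dz": 0,"yaw": 0},{"fingers": 1,"dx": -15,"dy": 0,"dz": 0,"yaw": 0},{"fingers": 1,"dx": -30,"dy": 0,"dz": 0,"yaw": 0},{"fingers": 1,"dx": -30,"dy": 0,"dz": 0,"yaw": 0},{"fingers": 1,"dx": -30,"dy": 0,"dz": 0,"yaw": 0},{"fingers": 1,"dx": 0,"dy": 0,"dz": 0,"yaw": 0},{"fingers": 1,"dx": 0,"dy": 0,"dz": 0,"yaw": 0}])

```text
time: 9.2
tool_pos: [0.6108, -0.016, 0.3477]
tool_rot: [[0.003, -0.342, -0.94], [-0.001, -0.94, 0.342], [-1.0, -0.0, -0.003]]
force: [-0.3, -1.1, -1.0]
gripper_width: 0.0856
```

Run:
```python
from h import *
o=bot.get_obs();print({k:np.round(o[k],4).tolist() for k in("time","tool_pos","force","gripper_width")})
c=vision.calibration("wrist")
import json;json.dump({k:np.array(v).tolist() for k,v in c.items()},open("c6.json","w"))
w=cv2.resize(save("wrist","w6.png",None,1.5),(768,576))[60:460,180:600]
s=cv2.resize(save("side","s6.png")[140:230,190:285],(380,400),interpolation=cv2.INTER_CUBIC)
cv2.imwrite("pics/b6.png",cv2.cvtColor(np.hstack([w,s]),cv2.COLOR_RGB2BGR))
```

```text
{'time': 9.2, 'tool_pos': [0.6108, -0.016, 0.3477], 'force': [-0.2677, -1.06, -1.0479], 'gripper_width': 0.0856}
```

View pics/b6.png

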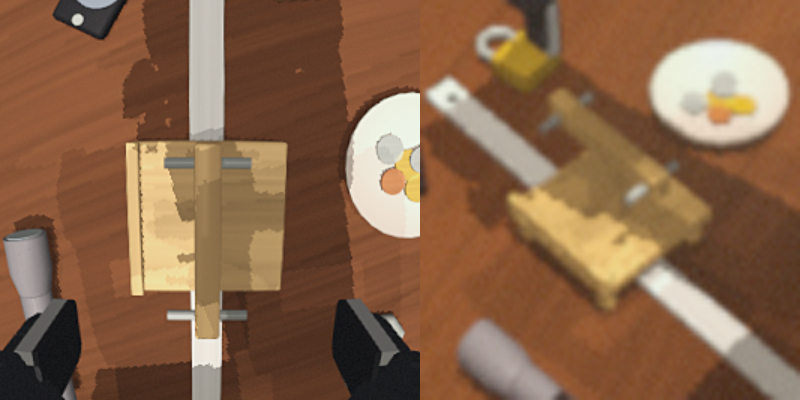

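The wrist view shows the plate's corners at crop (126,143), (287,142), (281,290) and (131,295), with the bar over the strip. The side view shows the stand upright, straddling the strip. I'll check squareness and levelness with numbers.

Run:
```python
from h import *
import json;c=json.load(open("c6.json"))
f=lambda x,y:[(x+180)/1.5,(y+60)/1.5]
P=np.array([at_z("wrist",f(*q),.03,c) for q in((140,143),(287,142),(281,290),(144,293))])
for i in range(4): d=P[i]-P[(i+1)%4];print("side",np.linalg.norm(d).round(4),np.degrees(np.arctan2(d[1],d[0])).round(1))
a,b=[at_z("wrist",f(*q),.094,c) for q in((207,143),(208,338))];print("bar",a.round(4),b.round(4),np.linalg.norm(a-b).round(4),np.degrees(np.arctan2(*(a-b)[[1,0]])))
m=(a+b)/2;off=(m[1]-(-.039+(m[0]-.6727)*-.3647))*.94;print("centre",m,"offset from strip line",off)
# bar top end heights from wrist+side: side px of the ends
g=lambda x,y:[190+(x-420)/4,140+y/400*90]
for A,B in(((207,143),(566,93)),((208,338),(703,207))): print(tri(ray("wrist",f(*A),c),ray("side",g(*B))))
# flat model corners/feet predicted in wrist & side crops
th=np.radians(-20);R=np.array([[np.cos(th),-np.sin(th),0],[np.sin(th),np.cos(th),0],[0,0,1]]);o=np.array([*m[:2],0])
for q in((55,0,94),(-55,0,94),(52,52,30),(52,-52,30),(-52,-52,30),(-52,52,30),(-42,42,0),(-42,-42,0)):
  p=o+R@np.array(q)/1000;w=proj("wrist",p,c)*1.5-[180,60];s=proj("side",p);print(q,w.round(),(np.array([(s[0]-190)*4+420,(s[1]-140)*400/90])).round())
```

```text
side 0.0956 70.5
side 0.1035 -19.8
side 0.097 -108.7
side 0.1048 159.4
bar [ 0.6602 -0.0349  0.094 ] [0.5574 0.0019 0.094 ] 0.1092 -19.672041114188403
centre [ 0.60880376 -0.01653345  0.094     ] offset from strip line -0.0007862242855965383
(array([ 0.65592619, -0.03743741,  0.08958499]), [0.004784620360171121, 0.004784620360171234])
(array([0.53569194, 0.00064611, 0.06971142]), [0.010122964169478017, 0.010122964169477961])
(55, 0, 94) [208. 142.] [552.  88.]
(-55, 0, 94) [207. 339.] [660. 175.]
(52, 52, 30) [127. 141.] [505. 202.]
(52, -52, 30) [287. 141.] [611. 127.]
(-52, -52, 30) [281. 290.] [709. 205.]
(-52, 52, 30) [134. 290.] [602. 288.]
(-42, 42, 0) [152. 262.] [604. 303.]
(-42, -42, 0) [262. 262.] [688. 237.]
```

Run:
```python
from h import *
vision.get_image("top")
print([(np.round(d["location"]).tolist(),round(d["score"],2)) for d in vision.tip_of("top","round_stand")], "before: 189,144")
print(bot.get_obs()["time"]); print(bot.close_job())
```

```text
[([189.0, 147.0], 0.58)] before: 189,144
9.4
the job is handed in; nothing more can be done
None
```

The square key stand now sits square over the joint strip, two feet on either side, and the job was handed in at about 9.4 s. I gripped its crossbar, lifted it about 14 mm, turned it 43° and shifted it 7 mm back onto the strip's middle line. Then I lowered it until it touched with a light press (about 11 N), released it and backed the gripper clear.

**Last checks:**
- **Squareness:** the bar lies at −19.7° and the strip at −20.0°, with the stand's centre about 1 mm off the strip's middle line.
- **Levelness:** a model of the stand standing flat matches the final wrist picture to within a few pixels. I did not test for rocking by touching it.
- **A check that failed:** triangulating the bar-end heights from the wrist and side views did not work. For one end I had picked a plate corner in the side picture instead of the bar end. The other end, at about 90 mm, was also a loose match (about 5 mm), so levelness rests on the model match and on the stand being free to settle after release.
- **Round stand:** I never went near it. The detector put it at (189,147) afterwards against (189,144) before, with a low score, which I take as detector noise.

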